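# Find the warped heat sink by rocking it on the surface plate

### The arm

A 6-joint arm with a two-finger parallel gripper is mounted at the origin on the work surface. World frame = base frame: x ahead of the robot, y to its left, z up, the work surface at z = 0. Lengths are in m, angles in rad, forces in N, time in s.
With the tool pointing down it reaches from about 0.35 to 0.975 m from the base axis. Payload 4.9 kg.
Tool frame: the origin (TCP) lies at the very end of the fingers, on their centre line; the grasp point (between the pads) lies 19 mm behind it; z points along the fingers, y is the line along which they close (so a half turn about z gives the same grasp; the last joint's range is limited). The gripper opens to 85 mm and grips with 20 to 120 N. Pads are 22 mm wide; open, the fingers measure 114 mm over their backs; the gripper's body (76 mm by 85 mm) begins 54 mm behind the grasp point. The pads swing forward as they close: fully open they stand 13 mm farther back than shut.
Start: joints at [-1.316, 0.053, 1.613, -0, 1.476, -0.119], TCP at [0.228, -0.582, 0.231] pointing down, gripper open.
Joint ranges: [-3.01, 3.01], [-1.01, 2.22], [0.06, 2.58], [-1.02, 4.17], [0.09, 2.62], [-3.14, 3.14]. Speed limits (rad/s): [2.57, 2.57, 3.14, 3.14, 3.14, 3.14].

### API

Orientations are given as a rotation vector (axis times angle).
In Python, from station import ctrl gives the robot as it stands. The module is installed in compiled form; this text tells all that it offers.
- The arm moves only by the tool jog_arm, never from a script. Its argument "steps" is a list of rows, each an object with "delta_rot": the turn, a rotation vector about the tool's x, y, z in degrees, a list of three; "linear": the shift along the tool's x, y, z in m, a list of three; "grip": the finger opening in m, from 0 to 0.0854. In form: [{"delta_rot": [rx, ry, rz], "linear": [x, y, z], "grip": grip}, ...]. A call has 1 to 10 rows; each row shifts and turns the commanded pose from where the row before left it, along the tool's axes as they then stand; what a row does not reach is not made up. A row lasts 1/10 s, in which the tool goes at most 50 mm and 8.59 degrees, less where a joint would pass 70% of its speed; a pose out of reach is approached as far as the arm can. A call with a gripper value outside its range is refused whole. The fingers move at their own pace and stop on an object; "newtons" is the grip in N (left out, the last holds). Time passes only in rows, so rows that do not move let the fingers close. It gives the time, the measured TCP pose, the force, the opening and the grip force at its end, in the units of the state.
- ctrl.get_obs(): the state, without advancing time (a new reading comes with each control period).
- ctrl.get_image(name): name is "scene" or "side" or "wrist"; returns (picture, depth): 400x640x3 uint8, red, green, blue; 400x640 float32, m along the optical axis (not along the pixel's ray), 0 where there is no reading.
- ctrl.camera_info(name): a dict with "camera_matrix" (3x3 intrinsics, pixels), "R" (3x3) and "t" (3): a world point X has camera coordinates R X + t; the wrist camera has in their place "T_tool_cam" (4x4, takes a point from camera to tool coordinates, whose origin is the TCP and whose axes are the flange's). Camera axes: x right, y down, z forward; pixel columns grow to the right and rows downward; lengths in m; the calibration is good to about 2 mm. A picture is of the moment at which its call begins: read the wrist's pose just before it. camera_info takes no time and is no camera call.
- ctrl.finish_job(): hands the job in; it is judged then, once.
The state is a dict: "t": time; "q": joint angles; "dq": joint speeds; "effort": joint torques, N m; "tool_pos": TCP position; "tool_rot": TCP orientation; "contact_force": force on the tool from outside, world axes, zero at the start; "wrist_torque": the same for the moment, N m; "opening": finger opening in m; "grip_force": force on a finger pad.
Only numpy, scipy, OpenCV 4.12 (cv2) and the standard library are available. Lean on these libraries where they do the work, as an engineer would, in place of code of your own. Each camera call takes 0.05 s, during which the arm holds its last target. There are 200 camera calls.

### The job

One of the three heat sinks on the stone surface plate has a warped base: find it by pressing gently with the fingertips on the bare ends of their bases and feeling which one rocks. Rock that one fully over onto its end nearer the robot, hold it down a moment, then rock it onto its far end the same way. Then pick it up by its fins and set it down without dropping it, fins up and lengthwise on the floor of the shallow grey reject tray, leaving the two sound ones on the plate and everything else where it is.

Things in the scene. Friction and masses are not known exactly. Their poses are not given: they have to be found in the camera images.
- sink_a: Laptop heat sink lying fins-up on the stone plate. Aluminium base 130 (own x) x 70 (own y) x 8 mm; on its middle a solid fin block 44 (x) x 26 (y) x 32 mm high (top 40 mm above the underside); bare wings 43 mm long at both ends. 0.24 to 0.38 kg. Origin: centre of the underside; x runs lengthwise, away from the robot, z up. May be sound or warped (see stone_top).
- sink_b: A heat sink of the same make, size and axes as sink_a (see there); may be sound or warped.
- sink_c: A heat sink of the same make, size and axes as sink_a (see there); may be sound or warped.
- sink_a_near (a point): Point on the bare top face of sink_a's base, 8 mm above its underside, 54 mm from the middle on the end nearer the robot (own -x); a place to press.
- sink_a_far (a point): The same on sink_a's end farther from the robot (own +x).
- sink_b_near (a point): Point on the bare top face of sink_b's base, 8 mm above its underside, 54 mm from the middle on the end nearer the robot (own -x); a place to press.
- sink_b_far (a point): The same on sink_b's end farther from the robot (own +x).
- sink_c_near (a point): Point on the bare top face of sink_c's base, 8 mm above its underside, 54 mm from the middle on the end nearer the robot (own -x); a place to press.
- sink_c_far (a point): The same on sink_c's end farther from the robot (own +x).
- plate: Surface plate, fixed: dark stone slab 280 (own x) x 360 (own y) x 12 mm on a soft grey foam pad that yields about 1 mm per 6 N; stone top 40 mm above the table. Origin: centre of the pad's underside, on the table.
- stone_top (a point): Centre of the stone's top. The warped sink, any of the three, rests level too, but its underside is flat only within 14 mm of the middle and rises evenly to 4.5 mm at both ends: 1 to 2 N on an end tips it 0.088 rad (pressed end sinks 2 to 4 mm), then it turns hard. Sound ones do not tip, they only sink with the foam. Over 17 N (its weight included) bruises a base.
- tray: Reject tray: fixed, shallow grey open plastic tray, 166 (own x) x 130 (own y) x 24 mm outside, walls and floor 4 mm thick, 158 x 122 mm inside; stands left or right of the stone plate. Two low ribs across the floor (along own y), 4 mm wide, 3 mm high, 48 mm either side of its middle: the bowed sink laid along own x rests with its middle on the floor. Origin: centre of its underside.
- tray_in (a point): Centre of the tray's inner floor, 4 mm above the table; axes as the tray's.
- gauge: Bystander: steel gauge block 25 x 60 x 20 mm on the far edge of the stone plate; origin: centre of underside.
- drive: Bystander: optical drive 128 x 128 x 13 mm on the table, on the side without the tray; origin: centre of underside.
- dish: Bystander: steel screw dish, 42 mm across, 16 mm high, on the far edge of the plate; origin: centre of underside.
Things that resemble listed ones, but are neither listed nor needed, are in the scene too. What is shaped like the sink_b but brown or red is not meant.

How it is judged:
On the way, in this order (a step that is already met when the one before it is completed fails the run):
1. the warped heat sink is pressed down onto its end nearer the robot, that half of its base on the stone (tipped more than 0.065 rad), for 0.2 s (((angle between sink_a's own x axis and vertical below 1.5058 rad and contact force between sink_a and plate above 2 N and contact force between the fingers and sink_a above 1 N) or (angle between sink_b's own x axis and vertical below 1.5058 rad and contact force between sink_b and plate above 2 N and contact force between the fingers and sink_b above 1 N) or (angle between sink_c's own x axis and vertical below 1.5058 rad and contact force between sink_c and plate above 2 N and contact force between the fingers and sink_c above 1 N))), for 0.2 s.
2. then it is pressed down onto its far end in the same way for 0.2 s (((angle between sink_a's own x axis and vertical above 1.6358 rad and contact force between sink_a and plate above 2 N and contact force between the fingers and sink_a above 1 N) or (angle between sink_b's own x axis and vertical above 1.6358 rad and contact force between sink_b and plate above 2 N and contact force between the fingers and sink_b above 1 N) or (angle between sink_c's own x axis and vertical above 1.6358 rad and contact force between sink_c and plate above 2 N and contact force between the fingers and sink_c above 1 N))), for 0.2 s.
At the end, for the whole second after the job is handed in: The warped heat sink rests released and still in the tray, fins up within 0.12 rad, its middle down on the tray floor between the ribs (under 1.8 mm; a sound one would stay 3 mm up on the ribs); the two sound ones lie flat on the stone plate within 20 mm of where they were (((x of sink_a in the frame of tray_in between -0.03 and 0.03 m and y of sink_a in the frame of tray_in between -0.03 and 0.03 m and z of sink_a in the frame of tray_in below 0.0018 m and angle between sink_a's own z axis and vertical below 0.12 rad and linear speed of sink_a below 0.02 m/s and contact force between each of sink_b, sink_c and plate above 0.5 N and angle between each of sink_b, sink_c's own z axis and vertical below 0.05 rad and distance of each of sink_b, sink_c from where it was at the start of the episode below 0.02 m) or (x of sink_b in the frame of tray_in between -0.03 and 0.03 m and y of sink_b in the frame of tray_in between -0.03 and 0.03 m and z of sink_b in the frame of tray_in below 0.0018 m and angle between sink_b's own z axis and vertical below 0.12 rad and linear speed of sink_b below 0.02 m/s and contact force between each of sink_a, sink_c and plate above 0.5 N and angle between each of sink_a, sink_c's own z axis and vertical below 0.05 rad and distance of each of sink_a, sink_c from where it was at the start of the episode below 0.02 m) or (x of sink_c in the frame of tray_in between -0.03 and 0.03 m and y of sink_c in the frame of tray_in between -0.03 and 0.03 m and z of sink_c in the frame of tray_in below 0.0018 m and angle between sink_c's own z axis and vertical below 0.12 rad and linear speed of sink_c below 0.02 m/s and contact force between each of sink_a, sink_b and plate above 0.5 N and angle between each of sink_a, sink_b's own z axis and vertical below 0.05 rad and distance of each of sink_a, sink_b from where it was at the start of the episode below 0.02 m))); the robot touches nothing.
It fails at once if a heat sink is pressed on the stone plate with more than 17 N (contact force between any of sink_a, sink_b, sink_c and plate above 17 N).
It fails at once if a heat sink is dropped (falls free of the fingers faster than 0.5 m/s, about 13 mm) ((linear speed of sink_a above 0.5 m/s and contact force between the fingers and sink_a below 0.1 N) or (linear speed of sink_b above 0.5 m/s and contact force between the fingers and sink_b below 0.1 N) or (linear speed of sink_c above 0.5 m/s and contact force between the fingers and sink_c below 0.1 N)).
It fails at once if a bystander is shifted by more than 20 mm (distance of any of gauge, drive, dish from where it was at the start of the episode above 0.02 m).
It also fails if it takes over 72 s, if anything falls off the work surface, if the arm or the gripper's body presses on something with over 40 N, if the wrist force passes 120 N, or if a joint passes its speed limit or range.

## Working session

There is one attempt and no reset: what is moved stays moved. The work goes in short steps, Python scripts to look and compute and a tool call to move; the robot and the scene stay as the last step left them, time stands still between calls to the robot, and variables do not carry over. Pictures are saved under pics/ and viewed, at most 10 in all, crops included, and the job is handed in when it is done.

Besides the shell and the picture viewer there is one more tool, called after "Emit:" in YAML: its name, and indented under it one key for each argument. jog_arm: Moves the arm, as the interface text tells. Its arguments: {"type":"object","properties":{"steps":{"type":"array"},"newtons":{"type":"number"}},"required":["steps"]}

```bash
mkdir -p pics
cat > h.py <<'E'
import numpy as np, cv2
from scipy.spatial.transform import Rotation as Ro
from station import ctrl
def cam(name):
    o=ctrl.get_obs(); ci=ctrl.camera_info(name); im,d=ctrl.get_image(name)
    K=np.array(ci["camera_matrix"])
    if name=="wrist":
        T=np.array(ci["T_tool_cam"]); Rt=Ro.from_rotvec(o["tool_rot"]).as_matrix()
        Rw=Rt@T[:3,:3]; c=Rt@T[:3,3]+np.array(o["tool_pos"])
    else:
        R=np.array(ci["R"]); Rw=R.T; c=-R.T@np.array(ci["t"])
    return im,d,K,Rw,c
def cloud(d,K,Rw,c):
    v,u=np.mgrid[:d.shape[0],:d.shape[1]]
    P=np.stack([(u-K[0,2])/K[0,0]*d,(v-K[1,2])/K[1,1]*d,d],-1)
    return P@Rw.T+c
def save(n,im): cv2.imwrite(f"pics/{n}.png",im[:,:,::-1])
E
python3 - <<'E'
from h import *
o=ctrl.get_obs(); print(o["t"],o["tool_pos"],o["tool_rot"],o["opening"])
print(Ro.from_rotvec(o["tool_rot"]).as_matrix().round(3))
ims=[]
for n in("scene","side"):
    im,d,K,Rw,c=cam(n); print(n,c.round(3),Rw.round(2).tolist()); save(n,im); np.savez(n,im=im,d=d,K=K,Rw=Rw,c=c)
E
```

```text
0.0 [ 0.22807747 -0.58124219  0.23008713] [-3.08492826e+00 -5.83405358e-01  2.43317073e-04] 0.0853844729527173
[[ 0.931  0.365 -0.001]
 [ 0.365 -0.931  0.002]
 [ 0.    -0.002 -1.   ]]
scene [ 1.193 -0.318  0.657] [[0.43, 0.53, -0.73], [0.9, -0.24, 0.36], [0.01, -0.81, -0.58]]
side [-0.308  0.723  0.64 ] [[-0.67, -0.37, 0.65], [-0.75, 0.32, -0.58], [0.01, -0.87, -0.49]]
```

View pics/scene.png

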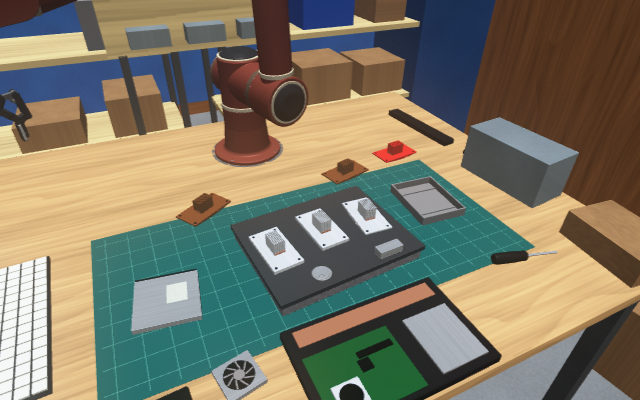

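View pics/side.png

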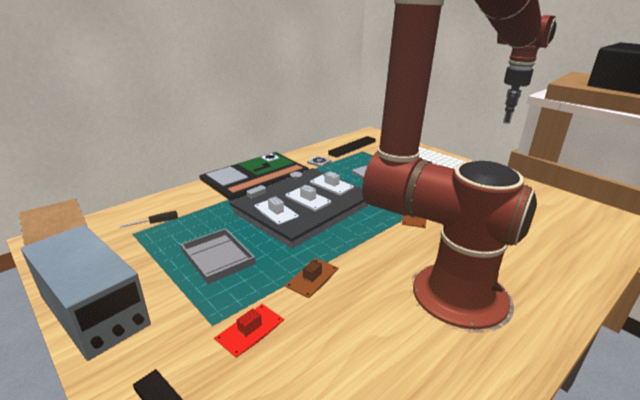

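Scene view: three white sinks at about (276,248), (322,228), (367,214) on the dark plate, the tray at (427,198), drive at (167,300), dish (321,273), gauge (390,248). Side view agrees: tray at (217,254).

Run:
```python
from h import *
z=np.load("scene.npz"); im=z["im"];d=z["d"]; P=cloud(d,z["K"],z["Rw"],z["c"])
print("stone z",P[215:235,262:275,2].mean() if 1 else 0, P[265,300],P[240,355])
h=cv2.cvtColor(im,cv2.COLOR_RGB2HSV)
m=((h[...,2]>185)&(h[...,1]<40)&(P[...,2]>.03)&(P[...,2]<.07)).astype(np.uint8)
n,l,s,c=cv2.connectedComponentsWithStats(m)
def rect(Q):
    r=cv2.minAreaRect((Q[:,:2]*1000).astype(np.float32)); return [np.round(x,1) for x in (r[0],r[1],r[2])], Q[:,2].mean().round(4)
for i in range(1,n):
    if s[i,4]>150: print(c[i].round(),s[i,4],rect(P[l==i]))
# fin blocks
for (u,v) in[(276,248),(322,226),(367,213)]:
    Q=P[v-35:v+35,u-30:u+30].reshape(-1,3); Q=Q[(Q[:,2]>.074)&(Q[:,2]<.09)]; print("fin",rect(Q),len(Q))
Q=P[165:230,380:475].reshape(-1,3); T=Q[(Q[:,2]>.019)&(Q[:,2]<.03)]; print("rim",rect(T),len(T))
T=Q[(Q[:,2]>.002)&(Q[:,2]<.0065)];print(rect(T))
pl=P[180:320,225:430].reshape(-1,3);pl=pl[(pl[:,2]>.034)&(pl[:,2]<.044)];print("plate",rect(pl))
```

```text
stone z 0.04859803319294164 [ 0.61178264 -0.0760991   0.03913088] [0.58860592 0.07014098 0.03786098]
[366. 218.] 619 ([array([523.6, 136.2]), array([ 70.5, 133.2]), np.float64(87.4)], np.float64(0.0458))
[322. 231.] 712 ([array([521.7,  15.7]), array([132.5,  70.9]), np.float64(5.8)], np.float64(0.0459))
[276. 252.] 910 ([array([ 545.9, -106.9]), array([133.7,  70.3]), np.float64(6.2)], np.float64(0.0461))
fin ([array([ 547. , -106.9]), array([46.6, 26.8]), np.float64(7.4)], np.float64(0.077)) 159
fin ([array([522.3,  16.1]), array([44.3, 28.3]), np.float64(5.2)], np.float64(0.0769)) 149
fin ([array([524.8, 136.9]), array([28.5, 46.7]), np.float64(88.1)], np.float64(0.0767)) 133
rim ([array([494.8, 428.2]), array([294.7, 173.8]), np.float64(88.5)], np.float64(0.0212)) 289
([array([479.7, 423.6]), array([286. , 247.1]), np.float64(79.7)], np.float64(0.0034))
plate ([array([543.3,  17.1]), array([284.4, 362.5]), np.float64(4.2)], np.float64(0.038))
```

```bash
cat >> h.py <<'E'
def to(x,y,yaw_deg,z=None,o=None):
    "print turn about tool z, then shift in tool axes after the turn"
    o=o or ctrl.get_obs(); R=Ro.from_rotvec(o["tool_rot"]).as_matrix(); p=np.array(o["tool_pos"])
    yw=np.degrees(np.arctan2(R[1,0],R[0,0])); a=np.radians(yaw_deg)
    Rg=np.array([[np.cos(a),np.sin(a),0],[np.sin(a),-np.cos(a),0],[0,0,-1.]])
    t=np.array([x,y,p[2] if z is None else z])
    print("t",o["t"],"pos",p.round(4),"yaw",yw.round(2),"rotvec deg",np.degrees(Ro.from_matrix(R.T@Rg).as_rotvec()).round(2),"lin",(Rg.T@(t-p)).round(4),"F",np.round(o["contact_force"],2))
def end(c,yaw,s): a=np.radians(yaw); return c[0]+s*np.cos(a),c[1]+s*np.sin(a)
S={"c":((.546,-.107),6.5),"b":((.522,.016),5.6),"a":((.524,.1365),-2.3)}
E
python3 - <<'E'
from h import *
z=np.load("scene.npz"); P=cloud(z["d"],z["K"],z["Rw"],z["c"])
h=cv2.cvtColor(z["im"],cv2.COLOR_RGB2HSV)
m=((h[...,1]<60)&(P[...,0]>.36)&(P[...,0]<.68)&(P[...,1]>.21)&(P[...,1]<.45)&(P[...,2]<.03)&(P[...,2]>-.01)).astype(np.uint8)
n,l,s,c=cv2.connectedComponentsWithStats(m)
for i in range(1,n):
    if s[i,4]>300:
        for lo,hi in((.017,.03),(.0,.006)):
            Q=P[(l==i)&(P[...,2]>lo)&(P[...,2]<hi)]; print(c[i],s[i,4],len(Q),cv2.minAreaRect((Q[:,:2]*1000).astype(np.float32)))
c0,yaw=S["c"]; to(*end(c0,yaw,-52),yaw) if 0 else to(*end(c0,yaw,-.052),yaw,.09)
E
```

```text
[427.3040293  199.99587912] 2184 366 ((493.24737548828125, 349.3682861328125), (133.412841796875, 170.64614868164062), 85.78215026855469)
[427.3040293  199.99587912] 2184 1156 ((494.1553649902344, 348.23779296875), (130.91722106933594, 167.87319946289062), 85.63272094726562)
t 0.1 pos [ 0.2281 -0.5813  0.2302] yaw 21.42 rotvec deg [-0.11  0.   14.92] lin [ 0.3176 -0.4353  0.1402] F [ 0.31  0.17 -0.23]
```

Emit:
jog_arm:
  steps:
    - {"delta_rot": [0, 0, 7.46], "linear": [0, 0, 0], "grip": 0}
    - {"delta_rot": [0, 0, 7.46], "linear": [0, 0, 0], "grip": 0}
    - {"delta_rot": [0, 0, 0], "linear": [0.0265, -0.0363, 0.008], "grip": 0}
    - {"delta_rot": [0, 0, 0], "linear": [0.0265, -0.0363, 0.008], "grip": 0}
    - {"delta_rot": [0, 0, 0], "linear": [0.0265, -0.0363, 0.008], "grip": 0}
    - {"delta_rot": [0, 0, 0], "linear": [0.0265, -0.0363, 0.008], "grip": 0}
    - {"delta_rot": [0, 0, 0], "linear": [0.0265, -0.0363, 0.008], "grip": 0}
    - {"delta_rot": [0, 0, 0], "linear": [0.0265, -0.0363, 0.008], "grip": 0}
    - {"delta_rot": [0, 0, 0], "linear": [0.0265, -0.0363, 0.008], "grip": 0}
    - {"delta_rot": [0, 0, 0], "linear": [0.0265, -0.0363, 0.008], "grip": 0}
  newtons: 30

```text
t: 1.1
tool_pos: [0.4063, -0.2674, 0.1666]
tool_rot: [-3.136, -0.177, 0.0]
contact_force: [0.7, -0.1, -0.1]
opening: 0.0003
grip_force: 0.0
```

Emit:
jog_arm:
  steps:
    - {"delta_rot": [0, 0, 0], "linear": [0.0265, -0.0363, 0.008], "grip": 0}
    - {"delta_rot": [0, 0, 0], "linear": [0.0265, -0.0363, 0.008], "grip": 0}
    - {"delta_rot": [0, 0, 0], "linear": [0.0265, -0.0363, 0.008], "grip": 0}
    - {"delta_rot": [0, 0, 0], "linear": [0.0265, -0.0363, 0.008], "grip": 0}
    - {"delta_rot": [0, 0, 0], "linear": [0, 0, 0], "grip": 0}
    - {"delta_rot": [0, 0, 0], "linear": [0, 0, 0], "grip": 0}

```text
t: 1.7
tool_pos: [0.4946, -0.1121, 0.1346]
tool_rot: [-3.136, -0.182, 0.003]
contact_force: [-0.5, 0.3, -0.2]
opening: -0.0004
grip_force: 0.0
```

Run:
```python
from h import *
im,d,K,Rw,c=cam("wrist"); save("w1",im)
c0,yaw=S["c"]; to(*end(c0,yaw,-.052),yaw,.055)
```

```text
t 1.75 pos [ 0.4946 -0.1131  0.135 ] yaw 6.53 rotvec deg [0.01 0.05 0.03] lin [-0.0002 -0.0002  0.08  ] F [-0.16  0.29  0.83]
```

View pics/w1.png

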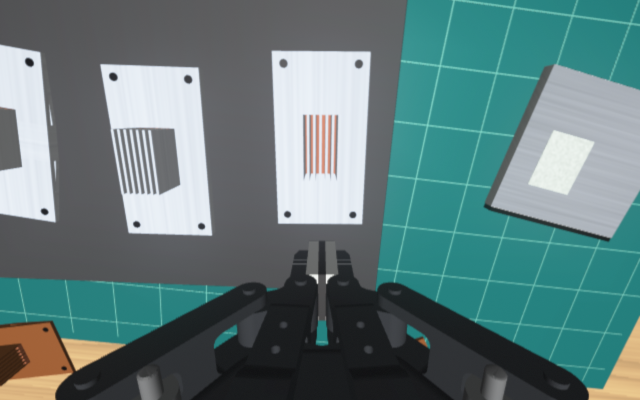

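Wrist view: sink under the tool spans about (272–370, 50–224), its centre line matching the fingers at column ~322; neighbours at (157,150) and the far left. Aligned. Going down.

Emit:
jog_arm:
  steps:
    - {"delta_rot": [0, 0, 0], "linear": [0, 0, 0.04], "grip": 0}
    - {"delta_rot": [0, 0, 0], "linear": [0, 0, 0.033], "grip": 0}
    - {"delta_rot": [0, 0, 0], "linear": [0, 0, 0.007], "grip": 0}
    - {"delta_rot": [0, 0, 0], "linear": [0, 0, 0.003], "grip": 0}
    - {"delta_rot": [0, 0, 0], "linear": [0, 0, 0.002], "grip": 0}
    - {"delta_rot": [0, 0, 0], "linear": [0, 0, 0], "grip": 0}
    - {"delta_rot": [0, 0, 0], "linear": [0, 0, 0], "grip": 0}

```text
t: 2.45
tool_pos: [0.496, -0.1136, 0.052]
tool_rot: [3.135, 0.178, 0.004]
contact_force: [0.3, 0.1, 0.7]
opening: -0.0002
grip_force: 0.0
```

Emit:
jog_arm:
  steps:
    - {"delta_rot": [0, 0, 0], "linear": [0, 0, 0.001], "grip": 0}
    - {"delta_rot": [0, 0, 0], "linear": [0, 0, 0], "grip": 0}
    - {"delta_rot": [0, 0, 0], "linear": [0, 0, 0], "grip": 0}

```text
t: 2.75
tool_pos: [0.495, -0.113, 0.0495]
tool_rot: [3.136, 0.178, 0.0]
contact_force: [-0.9, -0.5, 0.6]
opening: -0.0001
grip_force: 0.0
```

Emit:
jog_arm:
  steps:
    - {"delta_rot": [0, 0, 0], "linear": [0, 0, 0.001], "grip": 0}
    - {"delta_rot": [0, 0, 0], "linear": [0, 0, 0], "grip": 0}
    - {"delta_rot": [0, 0, 0], "linear": [0, 0, 0], "grip": 0}

```text
t: 3.05
tool_pos: [0.4948, -0.113, 0.0482]
tool_rot: [-3.136, -0.178, 0.0]
contact_force: [-0.5, 0.5, -0.1]
opening: -0.0
grip_force: 0.0
```

Emit:
jog_arm:
  steps:
    - {"delta_rot": [0, 0, 0], "linear": [0, 0, 0.001], "grip": 0}
    - {"delta_rot": [0, 0, 0], "linear": [0, 0, 0], "grip": 0}
    - {"delta_rot": [0, 0, 0], "linear": [0, 0, 0], "grip": 0}

```text
t: 3.35
tool_pos: [0.495, -0.1131, 0.0476]
tool_rot: [3.137, 0.178, 0.0]
contact_force: [-1.3, 0.9, 2.9]
opening: 0.0001
grip_force: 1.4
```

Emit:
jog_arm:
  steps:
    - {"delta_rot": [0, 0, 0], "linear": [0, 0, 0.0005], "grip": 0}
    - {"delta_rot": [0, 0, 0], "linear": [0, 0, 0], "grip": 0}
    - {"delta_rot": [0, 0, 0], "linear": [0, 0, 0], "grip": 0}

```text
t: 3.65
tool_pos: [0.495, -0.1131, 0.0472]
tool_rot: [3.137, 0.178, 0.0]
contact_force: [-2.2, 1.2, 5.2]
opening: 0.0002
grip_force: 2.5
```

Emit:
jog_arm:
  steps:
    - {"delta_rot": [0, 0, 0], "linear": [0, 0, 0.0005], "grip": 0}
    - {"delta_rot": [0, 0, 0], "linear": [0, 0, 0], "grip": 0}
    - {"delta_rot": [0, 0, 0], "linear": [0, 0, 0], "grip": 0}

```text
t: 3.95
tool_pos: [0.495, -0.1131, 0.047]
tool_rot: [3.137, 0.178, -0.0]
contact_force: [-3.8, 0.8, 7.0]
opening: -0.0002
grip_force: 3.3
```

Sink c stiffens at once (7 N in about 1 mm), so it is sound. Next is b.

Emit:
jog_arm:
  steps:
    - {"delta_rot": [0, 0, 0], "linear": [0, 0, -0.03], "grip": 0}
    - {"delta_rot": [0, 0, 0], "linear": [0, 0, -0.025], "grip": 0}

```text
t: 4.15
tool_pos: [0.4943, -0.1128, 0.101]
tool_rot: [-3.136, -0.178, 0.002]
contact_force: [0.3, 0.2, 0.7]
opening: -0.0002
grip_force: 0.0
```

Run:
```python
from h import *
c0,yaw=S["b"]; to(*end(c0,yaw,-.052),yaw,.05)
```

```text
t 4.15 pos [ 0.4943 -0.1128  0.101 ] yaw 6.5 rotvec deg [-0.04  0.08  0.9 ] lin [-0.0118 -0.1255  0.051 ] F [0.35 0.19 0.67]
```

Emit:
jog_arm:
  steps:
    - {"delta_rot": [0, 0, 0.9], "linear": [0, 0, 0], "grip": 0}
    - {"delta_rot": [0, 0, 0], "linear": [-0.0039, -0.0418, 0], "grip": 0}
    - {"delta_rot": [0, 0, 0], "linear": [-0.0039, -0.0418, 0], "grip": 0}
    - {"delta_rot": [0, 0, 0], "linear": [-0.0039, -0.0418, 0], "grip": 0}
    - {"delta_rot": [0, 0, 0], "linear": [0, 0, 0.03], "grip": 0}
    - {"delta_rot": [0, 0, 0], "linear": [0, 0, 0.014], "grip": 0}
    - {"delta_rot": [0, 0, 0], "linear": [0, 0, 0.005], "grip": 0}
    - {"delta_rot": [0, 0, 0], "linear": [0, 0, 0.002], "grip": 0}
    - {"delta_rot": [0, 0, 0], "linear": [0, 0, 0], "grip": 0}
    - {"delta_rot": [0, 0, 0], "linear": [0, 0, 0], "grip": 0}

```text
t: 5.15
tool_pos: [0.4719, 0.01, 0.0512]
tool_rot: [3.138, 0.152, 0.002]
contact_force: [-0.2, -0.1, 0.1]
opening: 0.0003
grip_force: 0.0
```

Emit:
jog_arm:
  steps:
    - {"delta_rot": [0, 0, 0], "linear": [0, 0, 0.001], "grip": 0}
    - {"delta_rot": [0, 0, 0], "linear": [0, 0, 0], "grip": 0}
    - {"delta_rot": [0, 0, 0], "linear": [0, 0, 0], "grip": 0}

```text
t: 5.45
tool_pos: [0.4712, 0.0105, 0.0496]
tool_rot: [3.138, 0.153, 0.001]
contact_force: [-0.0, 0.4, -0.1]
opening: -0.0001
grip_force: 0.0
```

Emit:
jog_arm:
  steps:
    - {"delta_rot": [0, 0, 0], "linear": [0, 0, 0.0007], "grip": 0}
    - {"delta_rot": [0, 0, 0], "linear": [0, 0, 0], "grip": 0}
    - {"delta_rot": [0, 0, 0], "linear": [0, 0, 0], "grip": 0}

```text
t: 5.75
tool_pos: [0.471, 0.0107, 0.0486]
tool_rot: [-3.138, -0.153, 0.0]
contact_force: [-0.2, -0.7, 0.9]
opening: -0.0001
grip_force: 0.0
```

Emit:
jog_arm:
  steps:
    - {"delta_rot": [0, 0, 0], "linear": [0, 0, 0.001], "grip": 0}
    - {"delta_rot": [0, 0, 0], "linear": [0, 0, 0], "grip": 0}
    - {"delta_rot": [0, 0, 0], "linear": [0, 0, 0], "grip": 0}

```text
t: 6.05
tool_pos: [0.4712, 0.0106, 0.0478]
tool_rot: [3.138, 0.153, 0.0]
contact_force: [-0.1, -0.7, 1.0]
opening: 0.0003
grip_force: 0.7
```

Emit:
jog_arm:
  steps:
    - {"delta_rot": [0, 0, 0], "linear": [0, 0, 0.0006], "grip": 0}
    - {"delta_rot": [0, 0, 0], "linear": [0, 0, 0], "grip": 0}
    - {"delta_rot": [0, 0, 0], "linear": [0, 0, 0], "grip": 0}

```text
t: 6.35
tool_pos: [0.4712, 0.0106, 0.0473]
tool_rot: [-3.138, -0.153, -0.0]
contact_force: [-1.1, 0.7, 4.0]
opening: 0.0004
grip_force: 2.1
```

Emit:
jog_arm:
  steps:
    - {"delta_rot": [0, 0, 0], "linear": [0, 0, 0.0006], "grip": 0}
    - {"delta_rot": [0, 0, 0], "linear": [0, 0, 0], "grip": 0}
    - {"delta_rot": [0, 0, 0], "linear": [0, 0, 0], "grip": 0}

```text
t: 6.65
tool_pos: [0.4712, 0.0106, 0.047]
tool_rot: [3.138, 0.153, 0.0]
contact_force: [-2.3, 0.4, 7.3]
opening: -0.0003
grip_force: 3.2
```

Sink b is sound as well, so a should be the warped one.

Emit:
jog_arm:
  steps:
    - {"delta_rot": [0, 0, 0], "linear": [0, 0, -0.03], "grip": 0}
    - {"delta_rot": [0, 0, 0], "linear": [0, 0, -0.025], "grip": 0}

```text
t: 6.85
tool_pos: [0.4702, 0.0107, 0.101]
tool_rot: [-3.138, -0.153, 0.003]
contact_force: [0.2, 0.3, 0.6]
opening: 0.0
grip_force: 0.0
```

Run:
```python
from h import *
c0,yaw=S["a"]; to(*end(c0,yaw,-.052),yaw,.05)
```

```text
t 6.85 pos [0.4702 0.0107 0.101 ] yaw 5.59 rotvec deg [-0.02  0.11  7.89] lin [-0.0033 -0.1279  0.051 ] F [0.19 0.29 0.59]
```

Emit:
jog_arm:
  steps:
    - {"delta_rot": [0, 0, 7.9], "linear": [0, 0, 0], "grip": 0}
    - {"delta_rot": [0, 0, 0], "linear": [-0.0011, -0.0426, 0], "grip": 0}
    - {"delta_rot": [0, 0, 0], "linear": [-0.0011, -0.0426, 0], "grip": 0}
    - {"delta_rot": [0, 0, 0], "linear": [-0.0011, -0.0426, 0], "grip": 0}
    - {"delta_rot": [0, 0, 0], "linear": [0, 0, 0.03], "grip": 0}
    - {"delta_rot": [0, 0, 0], "linear": [0, 0, 0.015], "grip": 0}
    - {"delta_rot": [0, 0, 0], "linear": [0, 0, 0.005], "grip": 0}
    - {"delta_rot": [0, 0, 0], "linear": [0, 0, 0.0025], "grip": 0}
    - {"delta_rot": [0, 0, 0], "linear": [0, 0, 0], "grip": 0}
    - {"delta_rot": [0, 0, 0], "linear": [0, 0, 0], "grip": 0}

```text
t: 7.85
tool_pos: [0.4737, 0.1383, 0.0499]
tool_rot: [-3.141, 0.064, -0.003]
contact_force: [0.2, -0.6, 0.3]
opening: 0.0002
grip_force: 0.0
```

Emit:
jog_arm:
  steps:
    - {"delta_rot": [0, 0, 0], "linear": [0, 0, 0.001], "grip": 0}
    - {"delta_rot": [0, 0, 0], "linear": [0, 0, 0], "grip": 0}
    - {"delta_rot": [0, 0, 0], "linear": [0, 0, 0], "grip": 0}

```text
t: 8.15
tool_pos: [0.4731, 0.1384, 0.0482]
tool_rot: [-3.141, 0.063, -0.001]
contact_force: [-0.2, -0.3, -0.3]
opening: -0.0003
grip_force: 0.0
```

Emit:
jog_arm:
  steps:
    - {"delta_rot": [0, 0, 0], "linear": [0, 0, 0.001], "grip": 0}
    - {"delta_rot": [0, 0, 0], "linear": [0, 0, 0], "grip": 0}
    - {"delta_rot": [0, 0, 0], "linear": [0, 0, 0], "grip": 0}

```text
t: 8.45
tool_pos: [0.473, 0.1385, 0.0471]
tool_rot: [3.141, -0.063, 0.0]
contact_force: [0.3, 0.2, 1.5]
opening: -0.0002
grip_force: 0.7
```

Emit:
jog_arm:
  steps:
    - {"delta_rot": [0, 0, 0], "linear": [0, 0, 0.0008], "grip": 0}
    - {"delta_rot": [0, 0, 0], "linear": [0, 0, 0], "grip": 0}
    - {"delta_rot": [0, 0, 0], "linear": [0, 0, 0], "grip": 0}

```text
t: 8.75
tool_pos: [0.4728, 0.1385, 0.0461]
tool_rot: [-3.141, 0.063, 0.0]
contact_force: [-0.5, -1.1, 0.8]
opening: -0.0002
grip_force: 0.8
```

Sink a yields at about 1 N, so it is the warped one. Pressing on to the hard stop.

Emit:
jog_arm:
  steps:
    - {"delta_rot": [0, 0, 0], "linear": [0, 0, 0.001], "grip": 0}
    - {"delta_rot": [0, 0, 0], "linear": [0, 0, 0], "grip": 0}
    - {"delta_rot": [0, 0, 0], "linear": [0, 0, 0], "grip": 0}

```text
t: 9.05
tool_pos: [0.4727, 0.1385, 0.0451]
tool_rot: [3.141, -0.063, -0.001]
contact_force: [-1.6, -0.2, 3.4]
opening: 0.0002
grip_force: 1.2
```

Emit:
jog_arm:
  steps:
    - {"delta_rot": [0, 0, 0], "linear": [0, 0, 0.0008], "grip": 0}
    - {"delta_rot": [0, 0, 0], "linear": [0, 0, 0], "grip": 0}
    - {"delta_rot": [0, 0, 0], "linear": [0, 0, 0], "grip": 0}

```text
t: 9.35
tool_pos: [0.4727, 0.1385, 0.0445]
tool_rot: [3.141, -0.063, -0.001]
contact_force: [-3.4, 0.5, 5.1]
opening: 0.0001
grip_force: 2.6
```

Emit:
jog_arm:
  steps:
    - {"delta_rot": [0, 0, 0], "linear": [0, 0, 0.0006], "grip": 0}
    - {"delta_rot": [0, 0, 0], "linear": [0, 0, 0], "grip": 0}
    - {"delta_rot": [0, 0, 0], "linear": [0, 0, 0], "grip": 0}

```text
t: 9.65
tool_pos: [0.4728, 0.1385, 0.0442]
tool_rot: [3.141, -0.063, -0.001]
contact_force: [-4.2, 0.3, 6.0]
opening: -0.0001
grip_force: 3.6
```

Emit:
jog_arm:
  steps:
    - {"delta_rot": [0, 0, 0], "linear": [0, 0, 0], "grip": 0}
    - {"delta_rot": [0, 0, 0], "linear": [0, 0, 0], "grip": 0}
    - {"delta_rot": [0, 0, 0], "linear": [0, 0, -0.003], "grip": 0}
    - {"delta_rot": [0, 0, 0], "linear": [0, 0, -0.027], "grip": 0}
    - {"delta_rot": [0, 0, 0], "linear": [0, 0, -0.027], "grip": 0}

```text
t: 10.15
tool_pos: [0.4721, 0.1383, 0.1001]
tool_rot: [3.141, -0.063, -0.003]
contact_force: [0.6, 0.1, 0.4]
opening: 0.0001
grip_force: 0.0
```

Run:
```python
from h import *
o=ctrl.get_obs()
im,d,K,Rw,c=cam("scene"); P=cloud(d,K,Rw,c)
h=cv2.cvtColor(im,cv2.COLOR_RGB2HSV)
m=((h[...,2]>185)&(h[...,1]<40)&(P[...,2]>.03)&(P[...,2]<.07)).astype(np.uint8)
n,l,s,cc=cv2.connectedComponentsWithStats(m)
for i in range(1,n):
    if s[i,4]>150: print(cc[i].round(),s[i,4],cv2.minAreaRect((P[l==i][:,:2]*1000).astype(np.float32)))
c0,yaw=S["a"]; to(*end(c0,yaw,.052),yaw,.05)
```

```text
[367. 218.] 624 ((523.9505615234375, 139.60165405273438), (76.81842803955078, 132.07449340820312), 87.12866973876953)
[322. 231.] 719 ((522.290283203125, 15.803718566894531), (132.0640106201172, 71.44276428222656), 5.014429569244385)
[276. 252.] 917 ((542.6539916992188, -107.33306121826172), (139.79498291015625, 70.51148223876953), 6.352340221405029)
[389. 245.] 162 ((654.0144653320312, 115.88166809082031), (23.48828887939453, 55.45166778564453), 4.105102062225342)
t 10.2 pos [0.4758 0.1389 0.106 ] yaw -2.29 rotvec deg [-0.07 -0.44  0.01] lin [0.1002 0.0005 0.056 ] F [2.4  2.18 3.62]
```

Emit:
jog_arm:
  steps:
    - {"delta_rot": [0, 0, 0], "linear": [0.0345, 0, 0], "grip": 0}
    - {"delta_rot": [0, 0, 0], "linear": [0.0345, 0, 0], "grip": 0}
    - {"delta_rot": [0, 0, 0], "linear": [0.0345, 0, 0], "grip": 0}
    - {"delta_rot": [0, 0, 0], "linear": [0, 0, 0.025], "grip": 0}
    - {"delta_rot": [0, 0, 0], "linear": [0, 0, 0.015], "grip": 0}
    - {"delta_rot": [0, 0, 0], "linear": [0, 0, 0], "grip": 0}
    - {"delta_rot": [0, 0, 0], "linear": [0, 0, 0], "grip": 0}

```text
t: 10.9
tool_pos: [0.5752, 0.1343, 0.0599]
tool_rot: [3.141, -0.063, -0.003]
contact_force: [0.2, 0.2, -0.3]
opening: -0.0005
grip_force: 0.0
```

Run:
```python
from h import *
c0,yaw=S["a"]; to(*end(c0,yaw,.052),yaw,.05)
```

```text
t 10.9 pos [0.5752 0.1343 0.0599] yaw -2.29 rotvec deg [0.01 0.09 0.01] lin [ 0.0007 -0.0001  0.0099] F [ 0.15  0.22 -0.29]
```

Emit:
jog_arm:
  steps:
    - {"delta_rot": [0, 0, 0], "linear": [0, 0, 0.007], "grip": 0}
    - {"delta_rot": [0, 0, 0], "linear": [0, 0, 0.003], "grip": 0}
    - {"delta_rot": [0, 0, 0], "linear": [0, 0, 0.001], "grip": 0}
    - {"delta_rot": [0, 0, 0], "linear": [0, 0, 0.001], "grip": 0}
    - {"delta_rot": [0, 0, 0], "linear": [0, 0, 0], "grip": 0}
    - {"delta_rot": [0, 0, 0], "linear": [0, 0, 0], "grip": 0}

```text
t: 11.5
tool_pos: [0.5764, 0.1343, 0.0489]
tool_rot: [-3.141, 0.063, -0.001]
contact_force: [-0.4, -0.9, -0.2]
opening: -0.0001
grip_force: 0.0
```

Emit:
jog_arm:
  steps:
    - {"delta_rot": [0, 0, 0], "linear": [0, 0, 0.001], "grip": 0}
    - {"delta_rot": [0, 0, 0], "linear": [0, 0, 0], "grip": 0}
    - {"delta_rot": [0, 0, 0], "linear": [0, 0, 0], "grip": 0}

```text
t: 11.8
tool_pos: [0.5765, 0.1343, 0.0479]
tool_rot: [-3.141, 0.063, -0.001]
contact_force: [-0.4, -0.6, 0.4]
opening: 0.0002
grip_force: 0.4
```

Emit:
jog_arm:
  steps:
    - {"delta_rot": [0, 0, 0], "linear": [0, 0, 0.001], "grip": 0}
    - {"delta_rot": [0, 0, 0], "linear": [0, 0, 0], "grip": 0}
    - {"delta_rot": [0, 0, 0], "linear": [0, 0, 0], "grip": 0}

```text
t: 12.1
tool_pos: [0.5766, 0.1343, 0.047]
tool_rot: [-3.141, 0.063, -0.001]
contact_force: [0.5, 0.1, 1.0]
opening: -0.0002
grip_force: 0.8
```

Emit:
jog_arm:
  steps:
    - {"delta_rot": [0, 0, 0], "linear": [0, 0, 0.0008], "grip": 0}
    - {"delta_rot": [0, 0, 0], "linear": [0, 0, 0], "grip": 0}
    - {"delta_rot": [0, 0, 0], "linear": [0, 0, 0], "grip": 0}

```text
t: 12.4
tool_pos: [0.5765, 0.1343, 0.0461]
tool_rot: [-3.141, 0.063, -0.001]
contact_force: [0.9, -0.1, 0.5]
opening: 0.0001
grip_force: 0.9
```

Emit:
jog_arm:
  steps:
    - {"delta_rot": [0, 0, 0], "linear": [0, 0, 0.001], "grip": 0}
    - {"delta_rot": [0, 0, 0], "linear": [0, 0, 0], "grip": 0}
    - {"delta_rot": [0, 0, 0], "linear": [0, 0, 0], "grip": 0}

```text
t: 12.7
tool_pos: [0.5765, 0.1343, 0.0451]
tool_rot: [-3.141, 0.063, -0.001]
contact_force: [2.1, -0.3, 1.0]
opening: 0.0002
grip_force: 1.0
```

Emit:
jog_arm:
  steps:
    - {"delta_rot": [0, 0, 0], "linear": [0, 0, 0.0008], "grip": 0}
    - {"delta_rot": [0, 0, 0], "linear": [0, 0, 0], "grip": 0}
    - {"delta_rot": [0, 0, 0], "linear": [0, 0, 0], "grip": 0}

```text
t: 13.0
tool_pos: [0.5765, 0.1343, 0.0445]
tool_rot: [3.141, -0.063, 0.001]
contact_force: [1.3, -0.3, 4.2]
opening: 0.0002
grip_force: 2.2
```

Emit:
jog_arm:
  steps:
    - {"delta_rot": [0, 0, 0], "linear": [0, 0, 0.0006], "grip": 0}
    - {"delta_rot": [0, 0, 0], "linear": [0, 0, 0], "grip": 0}
    - {"delta_rot": [0, 0, 0], "linear": [0, 0, 0], "grip": 0}

```text
t: 13.3
tool_pos: [0.5765, 0.1343, 0.0441]
tool_rot: [3.141, -0.063, 0.001]
contact_force: [0.9, -0.4, 6.9]
opening: -0.0001
grip_force: 3.1
```

Emit:
jog_arm:
  steps:
    - {"delta_rot": [0, 0, 0], "linear": [0, 0, 0], "grip": 0}
    - {"delta_rot": [0, 0, 0], "linear": [0, 0, 0], "grip": 0}
    - {"delta_rot": [0, 0, 0], "linear": [0, 0, -0.003], "grip": 0}
    - {"delta_rot": [0, 0, 0], "linear": [0, 0, -0.035], "grip": 0.085}
    - {"delta_rot": [0, 0, 0], "linear": [0, 0, -0.045], "grip": 0.085}
    - {"delta_rot": [0, 0, 0], "linear": [-0.04, 0, -0.01], "grip": 0.085}
    - {"delta_rot": [0, 0, 0], "linear": [-0.04, 0, 0], "grip": 0.085}
    - {"delta_rot": [0, 0, 0], "linear": [-0.012, 0, 0], "grip": 0.085}
    - {"delta_rot": [0, 0, 0], "linear": [0, 0, 0], "grip": 0.085}
    - {"delta_rot": [0, 0, 0], "linear": [0, 0, 0], "grip": 0.085}

```text
t: 14.3
tool_pos: [0.4846, 0.1379, 0.1361]
tool_rot: [3.141, -0.063, -0.0]
contact_force: [-0.5, 0.2, -0.7]
opening: 0.085
grip_force: 0.0
```

Run:
```python
from h import *
im,d,K,Rw,c=cam("wrist"); save("w2",im); P=cloud(d,K,Rw,c)
h=cv2.cvtColor(im,cv2.COLOR_RGB2HSV)
R=lambda Q:cv2.minAreaRect((Q[:,:2]*1000).astype(np.float32))
near=(abs(P[...,0]-.53)<.09)&(abs(P[...,1]-.1365)<.06)
Q=P[near&(P[...,2]>.076)&(P[...,2]<.086)]; print("fin",R(Q),Q[:,2].mean(),len(Q))
Q=P[near&(P[...,2]>.043)&(P[...,2]<.053)&(h[...,2]>150)]; print("base",R(Q),Q[:,2].mean(),len(Q))
im,d,K,Rw,c=cam("side"); P=cloud(d,K,Rw,c)
near=(abs(P[...,0]-.5)<.12)&(abs(P[...,1]-.35)<.1)
Q=P[near&(P[...,2]>.02)&(P[...,2]<.028)]; print("tray rim side",R(Q),len(Q))
to(.524,.1365,-2.3)
```

```text
fin ((523.1685791015625, 139.43695068359375), (26.08026123046875, 44.27468490600586), 86.80583953857422) 0.08014558594499645 1206
base ((523.0635986328125, 139.5669403076172), (70.35934448242188, 130.5738983154297), 86.74295806884766) 0.04842610229391772 12880
tray rim side ((491.330322265625, 352.4466552734375), (132.15113830566406, 169.7871856689453), 85.89852905273438) 335
t 14.4 pos [0.4852 0.1379 0.1363] yaw -2.32 rotvec deg [ 0.01  0.01 -0.02] lin [ 0.0388 -0.0002  0.    ] F [ 0.86 -0.37 -0.7 ]
```

View pics/w2.png

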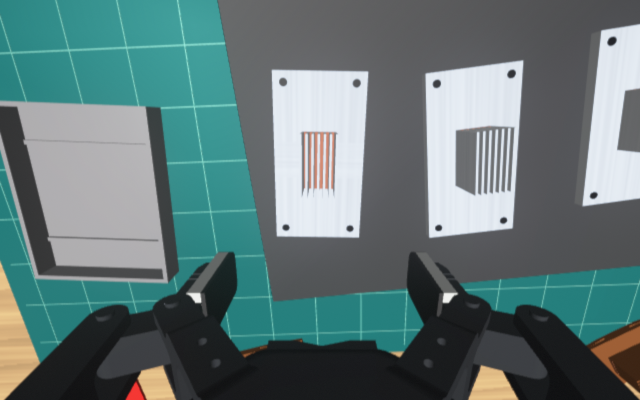

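Wrist view: warped sink centred at about (320,153) with copper-lit fin top at (319,160), fingers straddling at columns 235/410; tray at the left (90,190), no obstruction. Grasping the fins.

Emit:
jog_arm:
  steps:
    - {"delta_rot": [0, 0, 0.6], "linear": [0, 0, 0], "grip": 0.085}
    - {"delta_rot": [0, 0, 0], "linear": [0.0382, -0.002, 0], "grip": 0.085}
    - {"delta_rot": [0, 0, 0], "linear": [0, 0, 0.03], "grip": 0.085}
    - {"delta_rot": [0, 0, 0], "linear": [0, 0, 0.03], "grip": 0.085}
    - {"delta_rot": [0, 0, 0], "linear": [0, 0, 0.018], "grip": 0.085}
    - {"delta_rot": [0, 0, 0], "linear": [0, 0, 0.005], "grip": 0.085}
    - {"delta_rot": [0, 0, 0], "linear": [0, 0, 0], "grip": 0.085}
    - {"delta_rot": [0, 0, 0], "linear": [0, 0, 0], "grip": 0.085}

```text
t: 15.2
tool_pos: [0.5238, 0.1381, 0.0547]
tool_rot: [-3.14, 0.08, -0.003]
contact_force: [-0.2, 0.3, 0.6]
opening: 0.0852
grip_force: 0.0
```

Emit:
jog_arm:
  steps:
    - {"delta_rot": [0, 0, 0], "linear": [0, 0, 0], "grip": 0.04}
    - {"delta_rot": [0, 0, 0], "linear": [0, 0, 0], "grip": 0.035}
    - {"delta_rot": [0, 0, 0], "linear": [0, 0, 0], "grip": 0.03}
    - {"delta_rot": [0, 0, 0], "linear": [0, 0, 0], "grip": 0.02}
    - {"delta_rot": [0, 0, 0], "linear": [0, 0, 0], "grip": 0.0}
    - {"delta_rot": [0, 0, 0], "linear": [0, 0, 0], "grip": 0.0}
    - {"delta_rot": [0, 0, 0], "linear": [0, 0, 0], "grip": 0.0}
  newtons: 50

```text
t: 15.9
tool_pos: [0.5228, 0.1381, 0.0538]
tool_rot: [-3.14, 0.08, -0.001]
contact_force: [-0.8, -0.4, 2.8]
opening: 0.025
grip_force: 54.4
```

Emit:
jog_arm:
  steps:
    - {"delta_rot": [0, 0, 0], "linear": [0, 0, -0.005], "grip": 0}
    - {"delta_rot": [0, 0, 0], "linear": [0, 0, -0.01], "grip": 0}
    - {"delta_rot": [0, 0, 0], "linear": [0, 0, -0.02], "grip": 0}
    - {"delta_rot": [0, 0, 0], "linear": [0, 0, -0.025], "grip": 0}
    - {"delta_rot": [0, 0, 0], "linear": [0, 0, -0.02], "grip": 0}
    - {"delta_rot": [0, 0, 0], "linear": [0, 0, 0], "grip": 0}
    - {"delta_rot": [0, 0, 0], "linear": [0, 0, 0], "grip": 0}

```text
t: 16.6
tool_pos: [0.5225, 0.138, 0.1334]
tool_rot: [3.141, -0.08, 0.0]
contact_force: [0.1, 0.3, -3.4]
opening: 0.0249
grip_force: 53.8
```

Run:
```python
from h import *
im,d,K,Rw,c=cam("wrist"); save("w3",im); P=cloud(d,K,Rw,c); h=cv2.cvtColor(im,cv2.COLOR_RGB2HSV)
near=(abs(P[...,0]-.55)<.12)&(abs(P[...,1]-.34)<.11)
print(P[...,2][near].size)
for lo,hi in((.021,.028),(.0025,.0065)):
    Q=P[near&(P[...,2]>lo)&(P[...,2]<hi)&(h[...,1]<60)]
    if len(Q)>50: print("tray",cv2.minAreaRect((Q[:,:2]*1000).astype(np.float32)),len(Q))
to(.4925,.3505,-4.2)
```

```text
54795
tray ((500.2920837402344, 351.9512634277344), (132.11912536621094, 150.6127471923828), 85.62044525146484) 2816
tray ((499.5315246582031, 350.3028869628906), (128.60787963867188, 147.82130432128906), 85.99653625488281) 14217
t 16.65 pos [0.5217 0.1379 0.1323] yaw -2.9 rotvec deg [0.02 0.11 1.3 ] lin [-0.0447 -0.2099  0.    ] F [-0.04  0.43 -2.65]
```

View pics/w3.png

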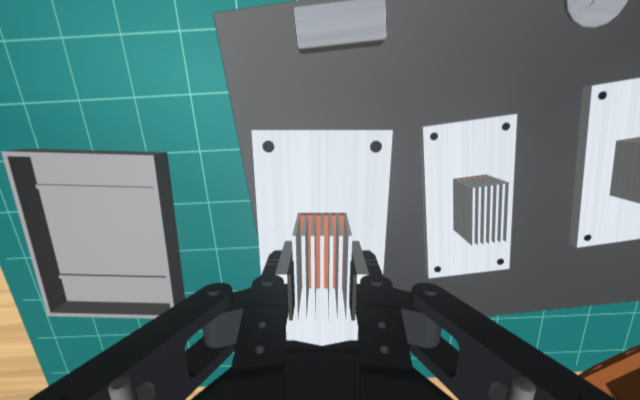

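Wrist view: sink held level by the fins at about (322,260), gauge (340,22) and the other sinks undisturbed, tray at (90,235). Carrying it over the tray.

Emit:
jog_arm:
  steps:
    - {"delta_rot": [0, 0, 1.3], "linear": [0, 0, 0], "grip": 0}
    - {"delta_rot": [0, 0, 0], "linear": [-0.005, -0.02, 0], "grip": 0}
    - {"delta_rot": [0, 0, 0], "linear": [-0.008, -0.036, 0], "grip": 0}
    - {"delta_rot": [0, 0, 0], "linear": [-0.008, -0.04, 0], "grip": 0}
    - {"delta_rot": [0, 0, 0], "linear": [-0.008, -0.04, 0], "grip": 0}
    - {"delta_rot": [0, 0, 0], "linear": [-0.008, -0.04, 0], "grip": 0}
    - {"delta_rot": [0, 0, 0], "linear": [-0.008, -0.034, 0], "grip": 0}
    - {"delta_rot": [0, 0, 0], "linear": [0, 0, 0], "grip": 0}
    - {"delta_rot": [0, 0, 0], "linear": [0, 0, 0], "grip": 0}
    - {"delta_rot": [0, 0, 0], "linear": [0, 0, 0], "grip": 0}

```text
t: 17.65
tool_pos: [0.4927, 0.3498, 0.1323]
tool_rot: [3.138, -0.117, -0.003]
contact_force: [-1.7, -0.2, -2.5]
opening: 0.025
grip_force: 53.6
```

Emit:
jog_arm:
  steps:
    - {"delta_rot": [0, 0, 0], "linear": [0, 0, 0.03], "grip": 0}
    - {"delta_rot": [0, 0, 0], "linear": [0, 0, 0.03], "grip": 0}
    - {"delta_rot": [0, 0, 0], "linear": [0, 0, 0.02], "grip": 0}
    - {"delta_rot": [0, 0, 0], "linear": [0, 0, 0.015], "grip": 0}
    - {"delta_rot": [0, 0, 0], "linear": [0, 0, 0.008], "grip": 0}
    - {"delta_rot": [0, 0, 0], "linear": [0, 0, 0], "grip": 0}
    - {"delta_rot": [0, 0, 0], "linear": [0, 0, 0], "grip": 0}
    - {"delta_rot": [0, 0, 0], "linear": [0, 0, 0], "grip": 0}

```text
t: 18.45
tool_pos: [0.4943, 0.3513, 0.0322]
tool_rot: [-3.138, 0.115, -0.004]
contact_force: [0.2, -0.9, -3.1]
opening: 0.0251
grip_force: 53.6
```

Run:
```python
from h import *
im,d,K,Rw,c=cam("scene"); save("s2",im[130:290,330:520].repeat(3,0).repeat(3,1))
to(.4925,.3505,-4.2,.0178)
```

```text
t 18.5 pos [0.4941 0.3513 0.0321] yaw -4.2 rotvec deg [-0.08 -0.13 -0.  ] lin [-0.0016  0.0009  0.0143] F [ 1.47  0.01 -2.21]
```

View pics/s2.png

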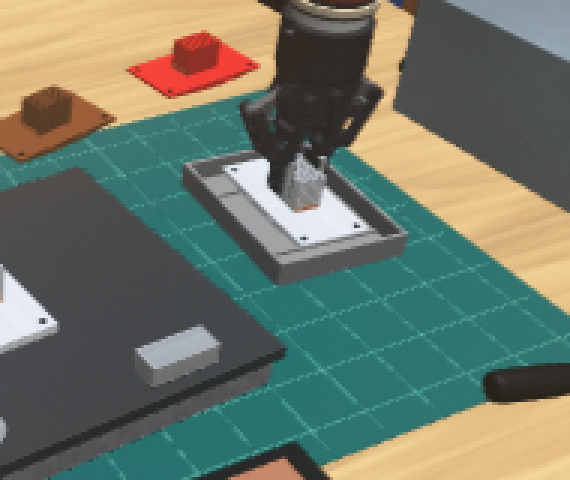

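Crop: the sink hangs level inside the tray walls (crop about (295,200)), lengthwise, clear on all sides. Lowering.

Emit:
jog_arm:
  steps:
    - {"delta_rot": [0, 0, 0], "linear": [0, 0, 0.006], "grip": 0}
    - {"delta_rot": [0, 0, 0], "linear": [0, 0, 0.004], "grip": 0}
    - {"delta_rot": [0, 0, 0], "linear": [0, 0, 0.001], "grip": 0}
    - {"delta_rot": [0, 0, 0], "linear": [0, 0, 0], "grip": 0}
    - {"delta_rot": [0, 0, 0], "linear": [0, 0, 0], "grip": 0}
    - {"delta_rot": [0, 0, 0], "linear": [0, 0, 0], "grip": 0}

```text
t: 19.1
tool_pos: [0.4932, 0.3509, 0.0197]
tool_rot: [-3.139, 0.115, -0.0]
contact_force: [-0.5, 0.2, -2.7]
opening: 0.0249
grip_force: 53.7
```

Emit:
jog_arm:
  steps:
    - {"delta_rot": [0, 0, 0], "linear": [0, 0, 0.001], "grip": 0}
    - {"delta_rot": [0, 0, 0], "linear": [0, 0, 0.001], "grip": 0}
    - {"delta_rot": [0, 0, 0], "linear": [0, 0, 0], "grip": 0}
    - {"delta_rot": [0, 0, 0], "linear": [0, 0, 0], "grip": 0}

```text
t: 19.5
tool_pos: [0.4933, 0.351, 0.0184]
tool_rot: [-3.139, 0.115, -0.001]
contact_force: [-4.0, -1.6, 5.5]
opening: 0.025
grip_force: 54.5
```

Emit:
jog_arm:
  steps:
    - {"delta_rot": [0, 0, 0], "linear": [0, 0, 0.001], "grip": 0}
    - {"delta_rot": [0, 0, 0], "linear": [0, 0, 0], "grip": 0}
    - {"delta_rot": [0, 0, 0], "linear": [0, 0, 0], "grip": 0}

```text
t: 19.8
tool_pos: [0.4933, 0.351, 0.0183]
tool_rot: [3.139, -0.115, -0.0]
contact_force: [-6.5, -2.8, 10.7]
opening: 0.0251
grip_force: 55.6
```

Emit:
jog_arm:
  steps:
    - {"delta_rot": [0, 0, 0], "linear": [0, 0, -0.001], "grip": 0}
    - {"delta_rot": [0, 0, 0], "linear": [0, 0, 0], "grip": 0.03}
    - {"delta_rot": [0, 0, 0], "linear": [0, 0, 0], "grip": 0.045}
    - {"delta_rot": [0, 0, 0], "linear": [0, 0, 0], "grip": 0.045}
    - {"delta_rot": [0, 0, 0], "linear": [0, 0, 0], "grip": 0.045}
    - {"delta_rot": [0, 0, 0], "linear": [0, 0, -0.01], "grip": 0.045}
    - {"delta_rot": [0, 0, 0], "linear": [0, 0, -0.03], "grip": 0.045}
    - {"delta_rot": [0, 0, 0], "linear": [0, 0, -0.04], "grip": 0.045}
    - {"delta_rot": [0, 0, 0], "linear": [-0.02, 0, -0.04], "grip": 0.045}
    - {"delta_rot": [0, 0, 0], "linear": [-0.04, 0, -0.02], "grip": 0.045}

```text
t: 20.8
tool_pos: [0.4363, 0.3562, 0.1634]
tool_rot: [-3.135, 0.119, -0.012]
contact_force: [0.6, 1.2, 0.6]
opening: 0.0446
grip_force: 0.0
```

Emit:
jog_arm:
  steps:
    - {"delta_rot": [0, 0, 0], "linear": [-0.04, 0, 0], "grip": 0.045}
    - {"delta_rot": [0, 0, 0], "linear": [0, 0, 0], "grip": 0.045}
    - {"delta_rot": [0, 0, 0], "linear": [0, 0, 0], "grip": 0.045}

```text
t: 21.1
tool_pos: [0.3931, 0.3583, 0.1582]
tool_rot: [-3.139, 0.113, -0.002]
contact_force: [0.2, 0.5, -0.7]
opening: 0.045
grip_force: 0.0
```

Run:
```python
from h import *
im,d,K,Rw,c=cam("wrist"); save("w4",im); P=cloud(d,K,Rw,c); h=cv2.cvtColor(im,cv2.COLOR_RGB2HSV)
R=lambda Q:(cv2.minAreaRect((Q[:,:2]*1000).astype(np.float32)),Q[:,2].mean(),len(Q))
near=(abs(P[...,0]-.5)<.11)&(abs(P[...,1]-.35)<.08)
w=near&(h[...,2]>185)
print("base",R(P[w&(P[...,2]>.006)&(P[...,2]<.02)]))
print("fin",R(P[near&(P[...,2]>.038)&(P[...,2]<.055)]))
print("floor",R(P[near&(P[...,2]<.0065)&(P[...,2]>.001)&(h[...,1]<60)]))
Q=P[w&(P[...,2]>.006)&(P[...,2]<.02)]; A=np.c_[Q[:,:2]-[.4925,.3505],np.ones(len(Q))]; print(np.linalg.lstsq(A,Q[:,2],rcond=None)[0])
to(.49,.35,-4)
```

```text
base (((490.2318420410156, 352.72210693359375), (119.8067626953125, 144.1953125), 85.69676971435547), np.float64(0.012258687384812594), 10724)
fin (((493.73760986328125, 351.56060791015625), (25.978389739990234, 43.69643020629883), 85.4783935546875), np.float64(0.044023598388614735), 869)
floor (((484.257568359375, 353.16766357421875), (140.87538146972656, 158.7637176513672), 85.75143432617188), np.float64(0.004177884525336003), 9855)
[ 0.00176712 -0.00243145  0.01225068]
t 21.15 pos [0.3938 0.3582 0.158 ] yaw -4.19 rotvec deg [-0.03 -0.06 -0.19] lin [0.0966 0.0015 0.    ] F [ 0.42 -1.26 -0.36]
```

View pics/w4.png

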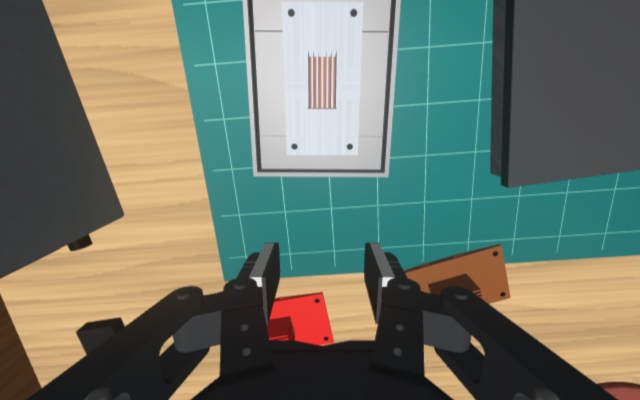

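Wrist view: the sink lies centred in the tray (fins at (322,80)), level, base top 8 mm above the floor, so its middle is down between the ribs. The arm is clear.

```bash
python3 -c "
from station import ctrl
print(ctrl.finish_job())"
```

```text
the job is handed in; nothing more can be done
None
```

Sink a (leftmost, next to the tray) was the warped one: I rocked it onto its near end and then its far end, set it fins-up in the reject tray, and handed the job in at about 21 s; the verdict was not shown.

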